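# Find the tin with the coins by its weight

## Task

One of the three closed mint tins holds the till's spare coins and is clearly the heaviest. Working from left to right as you face the counter, lift each tin in turn clear of the worktop and feel its weight for a moment, and lay each one gently back where it was before you take the next; then hold up the heaviest, level and still, at least 15 cm above the worktop, and finish while holding it there (if that is the last one, you may simply keep it in hand). The other two tins end lying where they were, and everything else on the counter is left alone.

Things in the scene. Friction and masses are not known exactly. Their poses are not given: they have to be found in the camera images.
- tin_a: one of three identical closed tins, red lid up, pale base, rounded corners: 60 mm (own x) by 90 mm (own y) by 22 mm high; origin: centre of its underside, z up. Grip across the 60 mm sides (own x, within 20 degrees of world x). One of the three weighs 0.42 to 0.52 kg, the two others 0.12 to 0.20 kg each; they look the same.
- tin_b: one of three identical closed tins, red lid up, pale base, rounded corners: 60 mm (own x) by 90 mm (own y) by 22 mm high; origin: centre of its underside, z up. Grip across the 60 mm sides (own x, within 20 degrees of world x). The names a, b, c do not tell the position or the contents.
- tin_c: one of three identical closed tins, red lid up, pale base, rounded corners: 60 mm (own x) by 90 mm (own y) by 22 mm high; origin: centre of its underside, z up. Grip across the 60 mm sides (own x, within 20 degrees of world x). Left tin lies at y 0.14 to 0.22, middle one at -0.08 to 0.00, right one at -0.30 to -0.22, all at x 0.45 to 0.55; which name lies where varies.
- pen: black ballpoint pen, 12 x 145 x 9 mm, lying between the left and the middle tin, pointing away from the robot; bystander. Origin: centre of its underside.
- marker: white marker pen with black cap, 17 x 135 x 16 mm, lying between the middle and the right tin, pointing away from the robot; bystander. Origin: centre of its underside.
- tongs: steel sweet tongs, 37 x 202 x 10 mm, lying crosswise behind the tins; bystander. Origin: centre of its underside.
- bar: wrapped chocolate bar, 52 x 144 x 14 mm, lying left of the tins, pointing away from the robot; bystander. Origin: centre of its underside.
- scoop: steel sweet scoop, 46 x 167 x 47 mm, lying right of the tins, pointing away from the robot; bystander. Origin: centre of its underside.
- jar: clear sweet jar with white cap, 64 mm in diameter, 100 mm high, standing at the right rear; bystander. Origin: centre of its underside.

How it is judged:
On the way, in this order (a step that is already met when the one before it is completed fails the run):
1. the left tin is held in the fingers with its underside 20 mm or more above the worktop for 0.3 s, the other two lying on the worktop (((height (world z) of tin_a above 0.02 m and contact force between tin_a and the fingers above 0.3 N and height (world z) of each of tin_b, tin_c below 0.012 m and world y of each of tin_b, tin_c below 0.07 m) or (height (world z) of tin_b above 0.02 m and contact force between tin_b and the fingers above 0.3 N and height (world z) of each of tin_a, tin_c below 0.012 m and world y of each of tin_a, tin_c below 0.07 m) or (height (world z) of tin_c above 0.02 m and contact force between tin_c and the fingers above 0.3 N and height (world z) of each of tin_a, tin_b below 0.012 m and world y of each of tin_a, tin_b below 0.07 m))), for 0.3 s.
2. the middle tin is held in the fingers with its underside 20 mm or more above the worktop for 0.3 s, the other two lying on the worktop (((height (world z) of tin_a above 0.02 m and contact force between tin_a and the fingers above 0.3 N and height (world z) of each of tin_b, tin_c below 0.012 m and ((world y of tin_b above 0.07 m and world y of tin_c below -0.15 m) or (world y of tin_c above 0.07 m and world y of tin_b below -0.15 m))) or (height (world z) of tin_b above 0.02 m and contact force between tin_b and the fingers above 0.3 N and height (world z) of each of tin_a, tin_c below 0.012 m and ((world y of tin_a above 0.07 m and world y of tin_c below -0.15 m) or (world y of tin_c above 0.07 m and world y of tin_a below -0.15 m))) or (height (world z) of tin_c above 0.02 m and contact force between tin_c and the fingers above 0.3 N and height (world z) of each of tin_a, tin_b below 0.012 m and ((world y of tin_a above 0.07 m and world y of tin_b below -0.15 m) or (world y of tin_b above 0.07 m and world y of tin_a below -0.15 m))))), for 0.3 s.
3. the right tin is held in the fingers with its underside 20 mm or more above the worktop for 0.3 s, the other two lying on the worktop (((height (world z) of tin_a above 0.02 m and contact force between tin_a and the fingers above 0.3 N and height (world z) of each of tin_b, tin_c below 0.012 m and world y of each of tin_b, tin_c above -0.15 m) or (height (world z) of tin_b above 0.02 m and contact force between tin_b and the fingers above 0.3 N and height (world z) of each of tin_a, tin_c below 0.012 m and world y of each of tin_a, tin_c above -0.15 m) or (height (world z) of tin_c above 0.02 m and contact force between tin_c and the fingers above 0.3 N and height (world z) of each of tin_a, tin_b below 0.012 m and world y of each of tin_a, tin_b above -0.15 m))), for 0.3 s.
At the end, for the whole second after the job is handed in: the heaviest tin is held in the fingers, underside more than 140 mm above the worktop, level within 0.3 rad, still; the two lighter tins (each pressing on the worktop with less than 3 N) lie flat on it, at rest, untouched, within 50 mm of where they began (((height (world z) of tin_a above 0.14 m and contact force between tin_a and the fingers above 1 N and angle between tin_a's own z axis and vertical below 0.3 rad and linear speed of tin_a below 0.03 m/s and distance of each of tin_b, tin_c from where it was at the start of the episode below 0.05 m and height (world z) of each of tin_b, tin_c below 0.005 m and angle between each of tin_b, tin_c's own z axis and vertical below 0.1 rad and linear speed of each of tin_b, tin_c below 0.02 m/s and contact force between each of tin_b, tin_c and the fingers below 0.1 N and contact force between each of tin_b, tin_c and anything else below 3 N) or (height (world z) of tin_b above 0.14 m and contact force between tin_b and the fingers above 1 N and angle between tin_b's own z axis and vertical below 0.3 rad and linear speed of tin_b below 0.03 m/s and distance of each of tin_a, tin_c from where it was at the start of the episode below 0.05 m and height (world z) of each of tin_a, tin_c below 0.005 m and angle between each of tin_a, tin_c's own z axis and vertical below 0.1 rad and linear speed of each of tin_a, tin_c below 0.02 m/s and contact force between each of tin_a, tin_c and the fingers below 0.1 N and contact force between each of tin_a, tin_c and anything else below 3 N) or (height (world z) of tin_c above 0.14 m and contact force between tin_c and the fingers above 1 N and angle between tin_c's own z axis and vertical below 0.3 rad and linear speed of tin_c below 0.03 m/s and distance of each of tin_a, tin_b from where it was at the start of the episode below 0.05 m and height (world z) of each of tin_a, tin_b below 0.005 m and angle between each of tin_a, tin_b's own z axis and vertical below 0.1 rad and linear speed of each of tin_a, tin_b below 0.02 m/s and contact force between each of tin_a, tin_b and the fingers below 0.1 N and contact force between each of tin_a, tin_b and anything else below 3 N))); the arm keeps its last pose, push and grip.
It fails at once if a tin is let go of while its underside is more than 20 mm above the worktop ((height (world z) of tin_a above 0.02 m and contact force between tin_a and the fingers below 0.02 N) or (height (world z) of tin_b above 0.02 m and contact force between tin_b and the fingers below 0.02 N) or (height (world z) of tin_c above 0.02 m and contact force between tin_c and the fingers below 0.02 N)).
It fails at once if a bystander is shifted by more than 25 mm (distance of any of pen, marker, tongs, bar, scoop, jar from where it was at the start of the episode above 0.025 m).
It also fails if it takes over 72 s, if anything falls off the work surface, if the arm or the gripper's body presses on something with over 40 N, if the wrist force passes 120 N, or if a joint passes its speed limit or range.

## Robot

A 6-joint arm with a two-finger parallel gripper is mounted at the origin on a cart in front of the work surface, level with it; the furniture and walls round the work are solid. World frame = base frame: x ahead of the robot, y to its left, z up, the work surface at z = 0. Lengths are in m, angles in rad, forces in N, time in s.
With the tool pointing down it reaches from about 0.35 to 0.775 m from the base axis. Payload 5.5 kg.
Tool frame: the origin (TCP) lies at the very end of the fingers, on their centre line; the grasp point (between the pads) lies env.pinch_z behind it (env.pinch_z is the distance from the TCP to the grasp point, in m); z points along the fingers, y is the line along which they close (so a half turn about z gives the same grasp; the last joint's range is limited). The gripper opens to 85 mm and grips with 20 to 120 N. Pads are 22 mm wide; open, the fingers measure 114 mm over their backs; the gripper's body (76 mm by 85 mm) begins 54 mm behind the grasp point. The pads swing forward as they close: fully open they stand 13 mm farther back than shut.
Start: joints at [-1.362, 0.313, 0.046, 1.304, 0, 1.431], TCP at [0.197, -0.54, 0.231] pointing down, gripper open.
Joint ranges: [-2.76, 2.76], [-0.86, 1.69], [-1.03, 1.26], [-2.2, 2.34], [-1.47, 1.5], [-3.14, 3.14]. Speed limits (rad/s): [2.57, 2.57, 3.14, 3.14, 3.14, 3.14].

## Interface

Orientations are given as a unit quaternion [w, x, y, z].
In Python, from workcell import env, eyes gives the robot as it stands.
- The arm moves only by the shell command python3 -m jog 'ROWS' [FORCE]. ROWS is JSON, one flat list of numbers, 7 for each row, row after row: the shift along the world's x, y, z as a fraction of full scale, then the turn, a rotation vector about the world's x, y, z as a fraction of full scale, then the opening, from -1 (shut) to 1 (fully open), so that 0 is half open. A call has 1 to 12 rows; each row is the pose to reach, as a shift and turn from the pose commanded when the call began, turning the shorter way round; what a row does not reach only later rows make up. Full scale, the value 1, is 20 cm for a shift and pi rad for a turn. A row lasts 1/12 s, in which the tool goes at most 41.7 mm and 7.16 degrees, less where a joint would pass 70% of its speed; a pose out of reach is approached as far as the arm can. A call with a number of a shift or a turn outside -1 to 1 is refused whole. A call with a gripper value outside its range is refused whole. The fingers move at their own pace and stop on an object; FORCE is the grip in N (left out, the last holds). Time passes only in rows, so rows that repeat a pose let the fingers close. It gives the time, the measured TCP pose, the force, the opening and the grip force at its end, in the units of the state.
- env.get_state(): the state, without advancing time (a new reading comes with each control period).
- eyes.read_camera(name): name is "scene" or "top" or "wrist"; returns (picture, depth): 480x640x3 uint8, red, green, blue; 480x640 float32, m along the optical axis (not along the pixel's ray), 0 where there is no reading.
- eyes.calibration(name): a dict with "fx", "fy", "cx", "cy" (pixels), "R" (3x3) and "t" (3): a world point X has camera coordinates R X + t; the wrist camera has in their place "tool_from_camera" (4x4, takes a point from camera to tool coordinates, whose origin is the TCP and whose axes are the flange's). Camera axes: x right, y down, z forward; pixel columns grow to the right and rows downward; lengths in m; the calibration is good to about 2 mm. A picture is of the moment at which its call begins: read the wrist's pose just before it. calibration takes no time and is no camera call.
- env.hand_in(): hands the job in; it is judged then, once.
The state is a dict: "clock": time; "joint_pos": joint angles; "qvel": joint speeds; "tau": joint torques, N m; "tcp_pos": TCP position; "orientation": TCP orientation; "wrist_force": force on the tool from outside, world axes, zero at the start; "ft_torque": the same for the moment, N m; "finger_gap": finger opening in m; "grip_force": force on a finger pad.
Only numpy, scipy, OpenCV 4.12 (cv2) and the standard library are available. Lean on these libraries where they do the work, as an engineer would, in place of code of your own. Each camera call takes 0.05 s, during which the arm holds its last target. There are 200 camera calls.

## Working session

There is one attempt and no reset: what is moved stays moved. The work goes in short steps, Python scripts to look and compute and a shell command to move; the robot and the scene stay as the last step left them, time stands still between calls to the robot, and variables do not carry over. Pictures are saved under pics/ and viewed, at most 10 in all, crops included, and the job is handed in when it is done.

```bash
mkdir -p pics
python3 - <<'E'
from workcell import env, eyes
import cv2, numpy as np
s=env.get_state(); print({k:np.round(v,4).tolist() for k,v in s.items()}, env.pinch_z)
p,d=eyes.read_camera("top"); c=eyes.calibration("top"); print(c)
np.savez("top.npz",p=p,d=d)
cv2.imwrite("pics/top.png",p[:,:,::-1])
hsv=cv2.cvtColor(p,cv2.COLOR_RGB2HSV)
m=((hsv[...,1]>130)&((hsv[...,0]<8)|(hsv[...,0]>172))&(hsv[...,2]>60)).astype(np.uint8)
n,l,st,ce=cv2.connectedComponentsWithStats(m)
R=np.array(c["R"]);t=np.array(c["t"])
for i in range(1,n):
    if st[i,4]<150: continue
    v,u=np.nonzero(l==i)
    z=d[v,u]; ok=z>0
    X=np.c_[(u-c["cx"])/c["fx"]*z,(v-c["cy"])/c["fy"]*z,z][ok]
    W=(X-t)@R
    r=cv2.minAreaRect(W[:,:2].astype(np.float32)*1000)
    print(st[i],ce[i].round(1),np.median(W,0).round(4),r)
E
```

```text
{'clock': 0.0, 'joint_pos': [-1.3616, 0.314, 0.045, 1.3036, -0.0, 1.4312], 'qvel': [-0.0016, 0.0021, 0.0007, -0.0002, -0.0005, 0.0003], 'tau': [0.0002, -48.0625, 29.8534, 0.0194, -0.0001, 0.0], 'tcp_pos': [0.1964, -0.5399, 0.2304], 'orientation': [-0.0009, 0.9848, 0.1735, -0.0], 'wrist_force': [0.601, -0.3931, 0.3326], 'ft_torque': [-0.0027, -0.0485, -0.0047], 'grip_force': 0.0, 'finger_gap': 0.085} 0.0187
{'fx': 622.735162509072, 'fy': 622.735162509072, 'cx': 321.86853263208343, 'cy': 240.04171459299116, 'R': array([[-0.01950783, -0.999809  , -0.00118488],
       [-0.97359644,  0.01926594, -0.22746162],
       [ 0.22744101, -0.00328369, -0.97378632]]), 't': array([-0.07971409,  0.52688247,  1.5530192 ])}
[  85    0   61   41 1161] [116.8  20.8] [0.8276 0.2797 0.5962] ((871.3922119140625, 295.0697326660156), (77.32524108886719, 124.01373291015625), 84.48918151855469)
[293   3  41  22 531] [310.5  10.3] [ 0.8434 -0.0729  0.5965] ((862.54833984375, -100.40946960449219), (56.3798828125, 109.79769897460938), 43.23651885986328)
[508 205  16  46 534] [515.3 227.6] [ 0.5521 -0.5994  0.0429]
[... 374 characters left out ...]
853149414, 28.34687614440918), 9.994712829589844)
[197 227  33  22 311] [214.2 238.8] [0.5388 0.1922 0.02  ] ((549.6483154296875, 199.71237182617188), (65.25634002685547, 88.18729400634766), 0.8194342851638794)
[368 232  38  31 324] [386.9 247.9] [ 0.5067 -0.2644  0.0203] ((512.5853271484375, -262.3179626464844), (59.40634536743164, 93.09422302246094), 18.868824005126953)
[284 256  35  26 312] [302.  269.4] [ 0.451  -0.0394  0.0201] ((461.4115295410156, -34.34209442138672), (87.42522430419922, 64.35470581054688), 82.10448455810547)
[624 263  16  12 177] [631.7 268.2] [ 0.439  -0.8918  0.0436] ((439.7555847167969, -891.6265258789062), (38.58513641357422, 32.82678985595703), 82.67729949951172)
```

View pics/top.png

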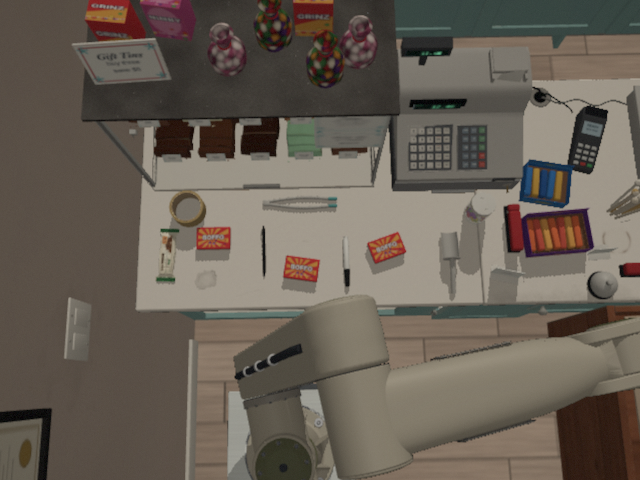

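```bash
python3 - <<'E'
from workcell import eyes
import cv2, numpy as np
f=np.load("top.npz");p=f["p"];c=eyes.calibration("top");R=np.array(c["R"]);t=np.array(c["t"])
hsv=cv2.cvtColor(p,cv2.COLOR_RGB2HSV)
m=((hsv[...,1]>120)&((hsv[...,0]<28)|(hsv[...,0]>172))&(hsv[...,2]>90)).astype(np.uint8)
def w(u,v,z=.022):
    K=np.c_[(u-c["cx"])/c["fx"],(v-c["cy"])/c["fy"],np.ones(len(u))]@R; o=-R.T@t
    return o+K*((z-o[2])/K[:,2])[:,None]
for x,y in((214,239),(302,269),(387,248)):
    s=np.zeros_like(m);s[y-22:y+22,x-25:x+25]=m[y-22:y+22,x-25:x+25]
    n,l,st,ce=cv2.connectedComponentsWithStats(s);i=1+st[1:,4].argmax()
    v,u=np.nonzero(cv2.morphologyEx((l==i).astype(np.uint8),cv2.MORPH_CLOSE,np.ones((5,5))))
    W=w(u,v);P=W[:,:2]-W[:,:2].mean(0);e,V=np.linalg.eigh(P.T@P/len(P))
    a=V[:,1];a=a*np.sign(a[1])
    print(W.mean(0).round(4),"yaw",np.degrees(np.arctan2(-a[0],a[1])).round(1),"size",np.sqrt(12*e).round(3),len(u), cv2.minAreaRect((W[:,:2]*1e3).astype(np.float32)))
o=np.array([[264,251],[347,263],[168,255],[450,260],[300,203],[481,206]]).T
print(w(o[0].astype(float),o[1].astype(float),.01).round(3))
E
python3 -m jog '[0.15,0.2,0.1,0,0,0.04,1, 0.3,0.4,0.1,0,0,0.08,1, 0.45,0.6,0.1,0,0,0.12,1, 0.6,0.8,0.1,0,0,0.16,1, 0.75,1,0.1,0,0,0.2,1, 0.75,1,0.1,0,0,0.24,1, 0.75,1,0.1,0,0,0.28,1, 0.75,1,0.1,0,0,0.32,1, 0.75,1,0.1,0,0,0.36,1, 0.75,1,0.1,0,0,0.389,1]'
```

```text
[0.5458 0.1979 0.022 ] yaw 0.3 size [0.062 0.092] 638 ((547.03515625, 199.6383056640625), (88.27357482910156, 57.380977630615234), 88.86726379394531)
[ 0.4588 -0.0344  0.022 ] yaw -9.5 size [0.06  0.089] 706 ((459.0820617675781, -34.134620666503906), (87.7372817993164, 58.69896697998047), 80.9560546875)
[ 0.5108 -0.2604  0.022 ] yaw 19.2 size [0.06 0.09] 706 ((510.97760009765625, -260.25347900390625), (58.89537048339844, 89.01494598388672), 19.054424285888672)
[[ 0.51   0.065  0.01 ]
 [ 0.473 -0.156  0.01 ]
 [ 0.504  0.32   0.01 ]
 [ 0.476 -0.429  0.01 ]
 [ 0.641 -0.033  0.01 ]
 [ 0.623 -0.523  0.01 ]]
clock: 0.88
tcp_pos: [0.3467, -0.3395, 0.2509]
orientation: [-0.0, 0.704, 0.71, 0.0]
wrist_force: [1.1, -0.1, 0.1]
finger_gap: 0.0855
grip_force: 0.0
```

```bash
python3 -m jog '[0.2,0.2,0,0,0,0,1, 0.4,0.4,0,0,0,0,1, 0.6,0.6,0,0,0,0,1, 0.8,0.8,0,0,0,0,1, 0.995,1,0,0,0,0,1]'
python3 -m jog '[0,0.2,0,0,0,0,1, 0,0.4,0,0,0,0,1, 0,0.6,0,0,0,0,1, 0,0.8,0,0,0,0,1, 0,1,0,0,0,0,1]'
python3 -m jog '[0,0.2,0,0,0,0,1, 0,0.4,0,0,0,0,1, 0,0.6,0,0,0,0,1, 0,0.69,0,0,0,0,1, 0,0.69,-0.2,0,0,0,1, 0,0.69,-0.4,0,0,0,1, 0,0.69,-0.5,0,0,0,1, 0,0.69,-0.5,0,0,0,1, 0,0.69,-0.5,0,0,0,1,0,0.69,-0.5,0,0,0,1]'
python3 - <<'E'
from workcell import env, eyes
import cv2
p,d=eyes.read_camera("wrist");cv2.imwrite("pics/w1.png",p[:,:,::-1]);print(env.get_state()["tcp_pos"],eyes.calibration("wrist"))
E
```

```text
clock: 1.3
tcp_pos: [0.4944, -0.1913, 0.2509]
orientation: [-0.0, 0.707, 0.707, -0.0]
wrist_force: [1.1, -1.6, -1.1]
finger_gap: 0.0852
grip_force: 0.0
clock: 1.72
tcp_pos: [0.493, 0.009, 0.2507]
orientation: [-0.0, 0.707, 0.707, -0.0]
wrist_force: [-0.1, 0.3, -0.0]
finger_gap: 0.0857
grip_force: 0.0
clock: 2.55
tcp_pos: [0.4945, 0.1451, 0.1526]
orientation: [0.0, 0.707, 0.707, 0.001]
wrist_force: [1.4, 0.3, 0.2]
finger_gap: 0.0855
grip_force: 0.0
[0.49503866 0.14508959 0.15317644] {'fx': 373.5560638709932, 'fy': 373.5560638709932, 'cx': 322.5353509266545, 'cy': 240.18631191559527, 'tool_from_camera': array([[ 8.97847064e-04, -9.52048371e-01, -3.05946227e-01,
         7.78457144e-02],
       [ 9.99999242e-01,  5.96910156e-04,  1.07717962e-03,
        -1.06797050e-03],
       [-8.42904695e-04, -3.05946962e-01,  9.52048185e-01,
        -1.42354894e-01],
       [ 0.00000000e+00,  0.00000000e+00,  0.00000000e+00,
         1.00000000e+00]])}
```

View pics/w1.png

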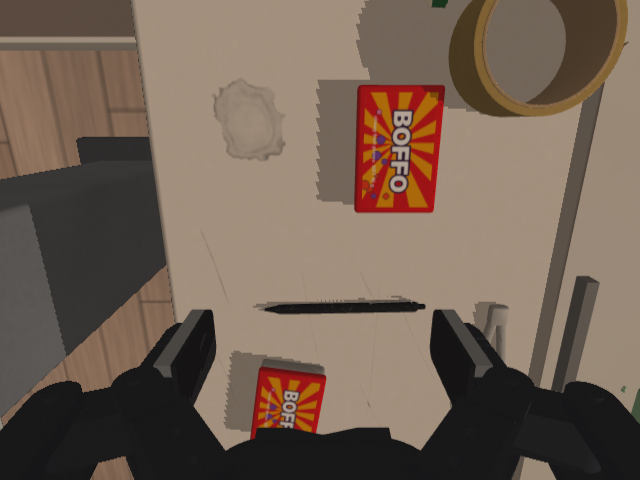

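```bash
cat > wr.py <<'E'
import numpy as np
from workcell import env, eyes
from scipy.spatial.transform import Rotation as Ro
def pts(px,z,s=None):
    s=s or env.get_state();c=eyes.calibration("wrist");T=np.array(c["tool_from_camera"])
    q=s["orientation"];R=Ro.from_quat([q[1],q[2],q[3],q[0]]).as_matrix()
    px=np.array(px,float);K=np.c_[(px[:,0]-c["cx"])/c["fx"],(px[:,1]-c["cy"])/c["fy"],np.ones(len(px))]
    D=K@T[:3,:3].T@R.T;o=R@T[:3,3]+np.array(s["tcp_pos"])
    return o+D*((z-o[2])/D[:,2])[:,None]
E
python3 - <<'E'
from wr import *
a=pts([(357,86),(444,86),(434,212),(356,212)],.022);print(a.round(4),a.mean(0))
b=pts([(260,369),(326,375)],.022);print(b.round(4))
E
```

```text
[[0.518  0.2451 0.022 ]
 [0.5772 0.2451 0.022 ]
 [0.5785 0.1573 0.022 ]
 [0.5198 0.1573 0.022 ]] [0.54836694 0.20120204 0.022     ]
[[0.4407 0.0182 0.022 ]
 [0.4978 0.0119 0.022 ]]
```

```bash
python3 -m jog '[0.13,0.14,0,0,0,0,1, 0.2625,0.275,0,0,0,0,1, 0.2625,0.275,-0.15,0,0,0,1, 0.2625,0.275,-0.3,0,0,0,1, 0.2625,0.275,-0.45,0,0,0,1, 0.2625,0.275,-0.55,0,0,0,1, 0.2625,0.275,-0.62,0,0,0,1, 0.2625,0.275,-0.66,0,0,0,1, 0.2625,0.275,-0.7,0,0,0,1, 0.2625,0.275,-0.73,0,0,0,1, 0.2625,0.275,-0.74,0,0,0,1, 0.2625,0.275,-0.74,0,0,0,1]'
python3 - <<'E'
from workcell import env, eyes
import cv2
p,d=eyes.read_camera("wrist");cv2.imwrite("pics/w2.png",p[:,:,::-1]);s=env.get_state();print(s["tcp_pos"],s["wrist_force"],env.pinch_z)
E
```

```text
clock: 3.6
tcp_pos: [0.5466, 0.2001, 0.0038]
orientation: [0.0, 0.707, 0.707, 0.0]
wrist_force: [-0.4, 0.9, 0.2]
finger_gap: 0.0855
grip_force: 0.0
[0.54676197 0.20015443 0.00406133] [-0.25274027 -0.71754985 -0.38112568] 0.0187
```

View pics/w2.png

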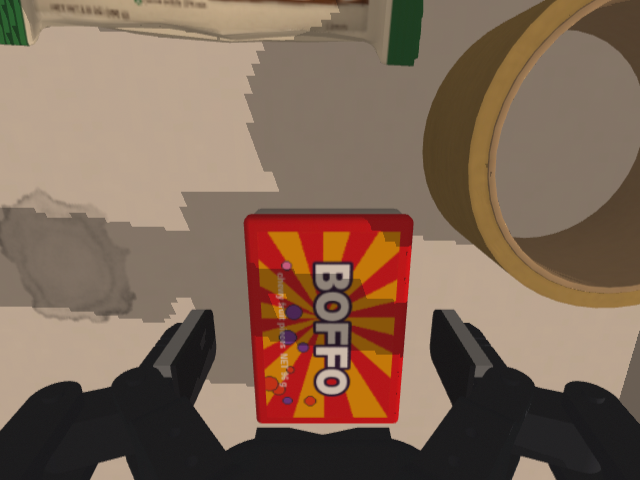

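```bash
python3 -m jog '[0,0,-0.02,0,0,0,1, 0,0,-0.04,0,0,0,0.65, 0,0,-0.04,0,0,0,0.65, 0,0,-0.04,0,0,0,0.65]' 50
python3 -m jog '[0,0,0,0,0,0,-1, 0,0,0,0,0,0,-1, 0,0,0,0,0,0,-1, 0,0,0,0,0,0,-1, 0,0,0,0,0,0,-1, 0,0,0,0,0,0,-1]' 50
```

```text
clock: 3.98
tcp_pos: [0.5459, 0.2, -0.0049]
orientation: [-0.0, 0.707, 0.707, -0.0]
wrist_force: [0.8, 0.5, 0.3]
finger_gap: 0.0706
grip_force: 0.0
clock: 4.48
tcp_pos: [0.5465, 0.2002, -0.0043]
orientation: [0.0, 0.707, 0.707, 0.0]
wrist_force: [0.4, 0.1, 4.0]
finger_gap: 0.0591
grip_force: 55.4
```

```bash
python3 -m jog '[0,0,0.03,0,0,0,-1, 0,0,0.09,0,0,0,-1, 0,0,0.15,0,0,0,-1, 0,0,0.21,0,0,0,-1, 0,0,0.25,0,0,0,-1, 0,0,0.25,0,0,0,-1, 0,0,0.25,0,0,0,-1, 0,0,0.25,0,0,0,-1, 0,0,0.25,0,0,0,-1, 0,0,0.25,0,0,0,-1, 0,0,0.25,0,0,0,-1, 0,0,0.25,0,0,0,-1]'
cat > feel.py <<'E'
import sys,cv2,numpy as np
from workcell import env, eyes
F=[];
for i in range(5):
    p,d=eyes.read_camera("wrist");s=env.get_state();F.append(s["wrist_force"])
cv2.imwrite(sys.argv[1],p[:,:,::-1])
print("F",np.mean(F,0).round(2),np.std(F,0).round(2),s["tcp_pos"],s["finger_gap"],s["grip_force"])
E
python3 feel.py pics/f1.png
```

```text
clock: 5.48
tcp_pos: [0.5459, 0.2, 0.0449]
orientation: [-0.0, 0.707, 0.707, -0.0]
wrist_force: [-0.6, 0.7, -0.4]
finger_gap: 0.0592
grip_force: 54.9
F [ 0.31 -0.03 -1.28] [0.65 0.25 0.4 ] [0.54616875 0.20006351 0.04529456] 0.05893935086231293 54.868231415748596
```

View pics/f1.png

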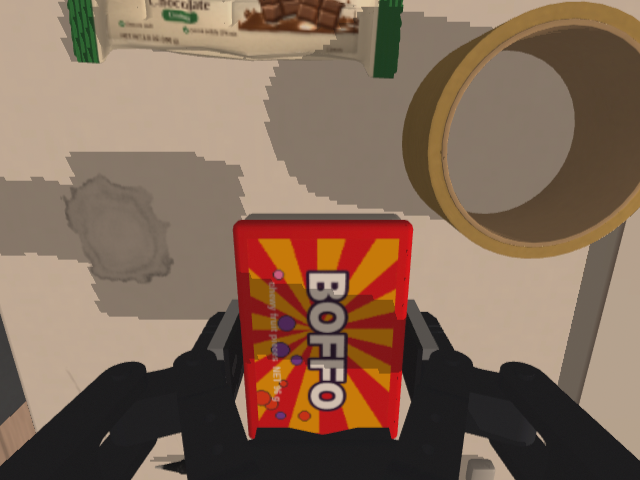

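```bash
python3 -m jog '[0,0,-0.08,0,0,0,-1, 0,0,-0.15,0,0,0,-1, 0,0,-0.2,0,0,0,-1, 0,0,-0.225,0,0,0,-1, 0,0,-0.24,0,0,0,-1, 0,0,-0.247,0,0,0,-1, 0,0,-0.25,0,0,0,-1, 0,0,-0.25,0,0,0,-1, 0,0,-0.25,0,0,0,-1, 0,0,-0.25,0,0,0,-1]'
python3 -m jog '[0,0,0,0,0,0,0.65, 0,0,0,0,0,0,1, 0,0,0,0,0,0,1, 0,0,0,0,0,0,1, 0,0,0,0,0,0,1, 0,0,0,0,0,0,1]'
python3 -m jog '[0,0,0.05,0,0,0,1, 0,0,0.2,0,0,0,1, 0,0,0.4,0,0,0,1, 0,0,0.6,0,0,0,1, 0,0,0.75,0,0,0,1, -0.05,-0.15,0.75,0,0,0,1, -0.1,-0.3,0.75,0,0,-0.02,1, -0.2,-0.48,0.75,0,0,-0.05,1, -0.3,-0.66,0.75,0,0,-0.05,1, -0.4,-0.82,0.75,0,0,-0.05,1, -0.43,-1,0.75,0,0,-0.05,1, -0.43,-1,0.75,0,0,-0.05,1]'
python3 feel.py pics/g1.png
```

```text
clock: 6.57
tcp_pos: [0.5467, 0.2002, -0.0042]
orientation: [0.0, 0.707, 0.707, 0.001]
wrist_force: [-0.7, 0.4, -1.3]
finger_gap: 0.0592
grip_force: 54.8
clock: 7.07
tcp_pos: [0.5462, 0.2001, -0.0046]
orientation: [0.0, 0.707, 0.707, 0.0]
wrist_force: [-0.1, -0.4, 0.5]
finger_gap: 0.0853
grip_force: 0.0
clock: 8.07
tcp_pos: [0.4587, -0.0046, 0.1463]
orientation: [0.001, 0.762, 0.647, -0.001]
wrist_force: [0.7, 0.8, 0.1]
finger_gap: 0.0852
grip_force: 0.0
F [0.04 0.27 0.25] [0.45 0.29 0.43] [0.4605338  0.0007323  0.14572099] 0.08517133054315217 0.0
```

View pics/g1.png

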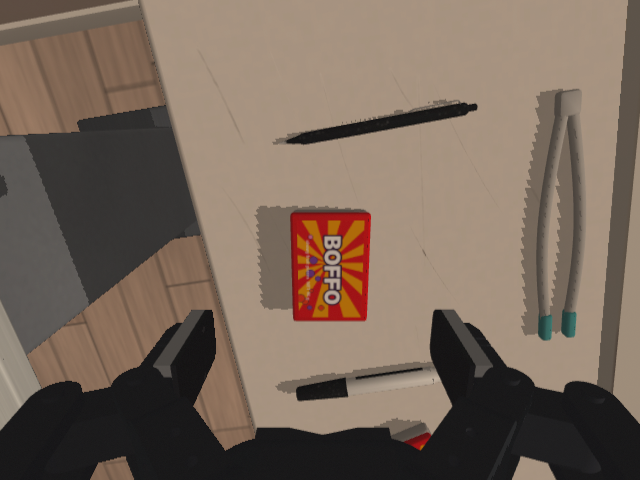

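Run:
```python
from wr import *
a=pts([(291,213),(370,213),(366,320),(293,320)],.022);print(a.round(4),a.mean(0),env.get_state()["tcp_pos"],env.get_state()["orientation"])
```

```text
[[ 0.4392  0.0174  0.022 ]
 [ 0.4963  0.0084  0.022 ]
 [ 0.4828 -0.0788  0.022 ]
 [ 0.4249 -0.0697  0.022 ]] [ 0.46080922 -0.03066487  0.022     ] [0.4605338  0.0007323  0.14572099] [1.90112769e-04 7.60047344e-01 6.49867596e-01 3.27349127e-04]
```

```bash
python3 -m jog '[0,-0.16,-0.1,0,0,0,1, 0,-0.16,-0.25,0,0,0,1, 0,-0.16,-0.4,0,0,0,1, 0,-0.16,-0.52,0,0,0,1, 0,-0.16,-0.62,0,0,0,1, 0,-0.16,-0.68,0,0,0,1, 0,-0.16,-0.72,0,0,0,1, 0,-0.16,-0.74,0,0,0,0.65, 0,-0.16,-0.75,0,0,0,0.65, 0,-0.16,-0.75,0,0,0,0.65]'
python3 -m jog '[0,0,0,0,0,0,-1, 0,0,0,0,0,0,-1, 0,0,0,0,0,0,-1, 0,0,0,0,0,0,-1, 0,0,0,0,0,0,-1, 0,0,0,0,0,0,-1]' 50
```

```text
clock: 9.15
tcp_pos: [0.4606, -0.0315, -0.0045]
orientation: [0.0, 0.76, 0.65, 0.0]
wrist_force: [-0.1, 0.2, 0.5]
finger_gap: 0.0707
grip_force: 0.0
clock: 9.65
tcp_pos: [0.4611, -0.032, -0.0037]
orientation: [0.001, 0.76, 0.65, 0.001]
wrist_force: [-0.4, 1.4, 6.2]
finger_gap: 0.059
grip_force: 54.7
```

```bash
python3 -m jog '[0,0,0.03,0,0,0,-1, 0,0,0.09,0,0,0,-1, 0,0,0.15,0,0,0,-1, 0,0,0.21,0,0,0,-1, 0,0,0.25,0,0,0,-1, 0,0,0.25,0,0,0,-1, 0,0,0.25,0,0,0,-1, 0,0,0.25,0,0,0,-1, 0,0,0.25,0,0,0,-1, 0,0,0.25,0,0,0,-1, 0,0,0.25,0,0,0,-1, 0,0,0.25,0,0,0,-1]'
python3 feel.py pics/f2.png
```

```text
clock: 10.65
tcp_pos: [0.4599, -0.0318, 0.0449]
orientation: [-0.0, 0.76, 0.649, -0.0]
wrist_force: [0.2, -0.4, -2.2]
finger_gap: 0.0591
grip_force: 54.3
F [-0.14 -0.49 -1.1 ] [0.39 0.39 0.56] [ 0.46015176 -0.03191881  0.04529258] 0.05910975195894342 54.28757607936859
```

```bash
python3 -m jog '[0,0,-0.08,0,0,0,-1, 0,0,-0.15,0,0,0,-1, 0,0,-0.2,0,0,0,-1, 0,0,-0.225,0,0,0,-1, 0,0,-0.24,0,0,0,-1, 0,0,-0.247,0,0,0,-1, 0,0,-0.25,0,0,0,-1, 0,0,-0.25,0,0,0,-1, 0,0,-0.25,0,0,0,-1, 0,0,-0.25,0,0,0,-1]'
python3 -m jog '[0,0,0,0,0,0,0.65, 0,0,0,0,0,0,1, 0,0,0,0,0,0,1, 0,0,0,0,0,0,1, 0,0,0,0,0,0,1, 0,0,0,0,0,0,1]'
python3 -m jog '[0,0,0.05,0,0,0,1, 0,0,0.2,0,0,0,1, 0,0,0.4,0,0,0,1, 0,0,0.6,0,0,0,1, 0,0,0.75,0,0,0,1, 0.05,-0.15,0.75,0,0,0.035,1, 0.1,-0.3,0.75,0,0,0.07,1, 0.15,-0.48,0.75,0,0,0.105,1, 0.2,-0.66,0.75,0,0,0.14,1, 0.25,-0.82,0.75,0,0,0.157,1, 0.25,-1,0.75,0,0,0.157,1, 0.25,-1,0.75,0,0,0.157,1]'
python3 feel.py pics/g2.png
```

```text
clock: 11.73
tcp_pos: [0.4599, -0.0319, -0.0037]
orientation: [0.0, 0.76, 0.65, -0.0]
wrist_force: [-3.8, 1.3, 5.5]
finger_gap: 0.0592
grip_force: 55.0
clock: 12.23
tcp_pos: [0.4602, -0.032, -0.0047]
orientation: [0.0, 0.76, 0.649, 0.0]
wrist_force: [-1.2, 0.4, 0.0]
finger_gap: 0.0857
grip_force: 0.0
clock: 13.23
tcp_pos: [0.5111, -0.2382, 0.145]
orientation: [0.002, 0.581, 0.814, -0.001]
wrist_force: [-0.5, -0.2, 0.2]
finger_gap: 0.0853
grip_force: 0.0
F [-0.3  0.4 -0.2] [0.54 0.37 0.43] [ 0.50971243 -0.23070142  0.14510161] 0.08560197255769127 0.0
```

View pics/g2.png

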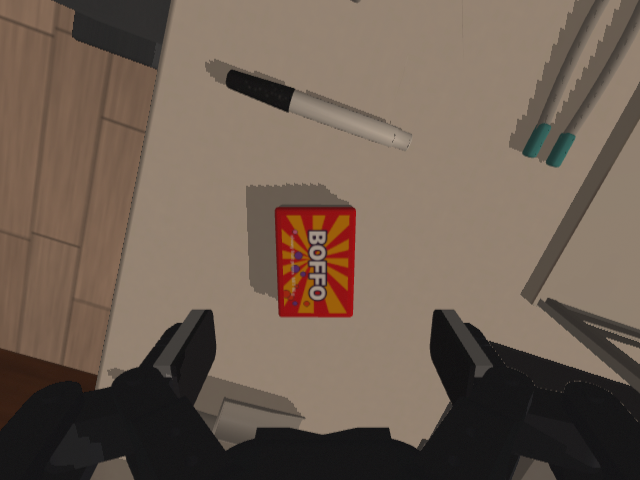

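Right tin's lid at (275,208),(355,208),(352,316),(279,317); gripper is aligned with it.

Run:
```python
from wr import *
s=env.get_state();a=pts([(275,208),(355,208),(352,316),(279,317)],.022,s);print(a.round(4),a.mean(0),s["tcp_pos"],s["orientation"])
```

```text
[[ 0.4704 -0.2259  0.022 ]
 [ 0.5252 -0.2067  0.022 ]
 [ 0.5544 -0.2898  0.022 ]
 [ 0.4997 -0.31    0.022 ]] [ 0.51244518 -0.25809894  0.022     ] [ 0.50971243 -0.23070142  0.14510161] [-5.62448309e-04  5.78462003e-01  8.15709125e-01  1.34846085e-04]
```

```bash
python3 -m jog '[0.01,-0.135,-0.1,0,0,0,1, 0.01,-0.135,-0.25,0,0,0,1, 0.01,-0.135,-0.4,0,0,0,1, 0.01,-0.135,-0.52,0,0,0,1, 0.01,-0.135,-0.62,0,0,0,1, 0.01,-0.135,-0.68,0,0,0,1, 0.01,-0.135,-0.72,0,0,0,1, 0.01,-0.135,-0.74,0,0,0,0.65, 0.01,-0.135,-0.75,0,0,0,0.65, 0.01,-0.135,-0.75,0,0,0,0.65]'
python3 -m jog '[0,0,0,0,0,0,-1, 0,0,0,0,0,0,-1, 0,0,0,0,0,0,-1, 0,0,0,0,0,0,-1, 0,0,0,0,0,0,-1, 0,0,0,0,0,0,-1]' 70
python3 -m jog '[0,0,0.03,0,0,0,-1, 0,0,0.09,0,0,0,-1, 0,0,0.15,0,0,0,-1, 0,0,0.21,0,0,0,-1, 0,0,0.25,0,0,0,-1, 0,0,0.25,0,0,0,-1, 0,0,0.25,0,0,0,-1, 0,0,0.25,0,0,0,-1, 0,0,0.25,0,0,0,-1, 0,0,0.25,0,0,0,-1, 0,0,0.25,0,0,0,-1, 0,0,0.25,0,0,0,-1]'
python3 feel.py pics/f3.png
```

```text
clock: 14.32
tcp_pos: [0.5126, -0.2586, -0.0042]
orientation: [0.0, 0.579, 0.816, 0.0]
wrist_force: [-0.1, 0.0, -0.7]
finger_gap: 0.0707
grip_force: 0.0
clock: 14.82
tcp_pos: [0.5131, -0.2592, -0.0032]
orientation: [0.001, 0.579, 0.816, 0.0]
wrist_force: [0.4, 2.5, 6.6]
finger_gap: 0.0588
grip_force: 77.8
clock: 15.82
tcp_pos: [0.5119, -0.2588, 0.0449]
orientation: [-0.0, 0.579, 0.815, 0.0]
wrist_force: [-0.1, 0.3, -5.2]
finger_gap: 0.0583
grip_force: 76.6
F [-0.3  -0.05 -4.92] [0.55 0.66 0.42] [ 0.51216643 -0.25893693  0.04530371] 0.05819310696062924 76.64888978004456
```

The right tin weighs about 0.5 kg, so it is the heaviest. I'll keep it in hand and raise it.

```bash
python3 -m jog '[0,0,0.05,0,0,0,-1, 0,0,0.15,0,0,0,-1, 0,0,0.25,0,0,0,-1, 0,0,0.35,0,0,0,-1, 0,0,0.45,0,0,0,-1, 0,0,0.55,0,0,0,-1, 0,0,0.62,0,0,0,-1, 0,0,0.65,0,0,0,-1, 0,0,0.65,0,0,0,-1, 0,0,0.65,0,0,0,-1, 0,0,0.65,0,0,0,-1, 0,0,0.65,0,0,0,-1]'
python3 feel.py pics/f4.png
python3 - <<'E'
from workcell import eyes
import cv2
p,d=eyes.read_camera("scene");cv2.imwrite("pics/s.png",p[:,:,::-1])
E
```

```text
clock: 17.07
tcp_pos: [0.5114, -0.2584, 0.174]
orientation: [-0.001, 0.579, 0.815, 0.0]
wrist_force: [-0.4, -0.3, -4.2]
finger_gap: 0.0587
grip_force: 76.7
F [ 0.23  0.08 -4.48] [0.29 0.51 0.44] [ 0.51193756 -0.25881109  0.17477436] 0.05862805866186348 76.6787838935852
```

View pics/s.png

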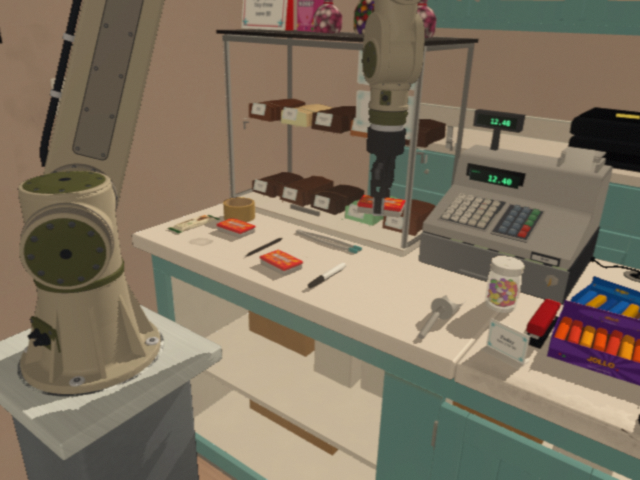

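View pics/f4.png

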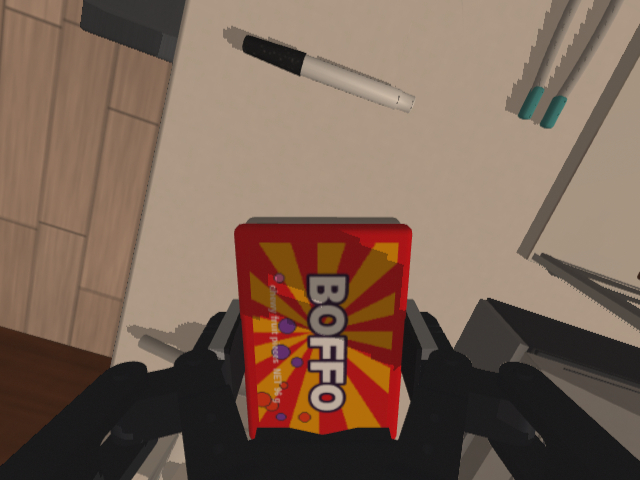

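The scene picture shows the tin held level at (380,203), about 0.178 m up, with the other two lying at (236,226) and (281,260) and the bystanders undisturbed. In the wrist picture the tin is square between the pads.

```bash
python3 -c "
from workcell import env
print(env.hand_in())"
```

```text
the job is handed in; nothing more can be done
None
```

I lifted and weighed all three tins from left to right (about 1.3, 1.1 and 4.9 N), laid the left and middle ones back in place, and handed in holding the right one, the heaviest, level about 18 cm above the worktop; the judge's verdict was not shown.

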